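Membrane box from the divided bin into the mailing carton

ROBOT

A 7-joint arm with a two-finger parallel gripper is mounted at the origin on a cart in front of the work surface, level with it; the furniture and walls round the work are solid. World frame = base frame: x ahead of the robot, y to its left, z up, the work surface at z = 0. Lengths are in m, angles in degrees, forces in N, time in s.
With the tool pointing down it reaches from about 0.425 to 0.95 m from the base axis. Payload 4.7 kg.
Tool frame: the origin (TCP) lies at the very end of the fingers, on their centre line; the grasp point (between the pads) lies 19 mm behind it; z points along the fingers, y is the line along which they close (so a half turn about z gives the same grasp; the last joint's range is limited). The gripper opens to 87 mm and grips with 3 to 60 N. Pads are 19 mm wide; open, the fingers measure 117 mm over their backs; the gripper's body (75 mm by 190 mm) begins 51 mm behind the grasp point.
Start: joints at [-77.114, 26.849, -2.785, 87.806, 1.381, 65.374, -4.715], TCP at [0.169, 0.653, 0.223] pointing down, gripper open.
Joint ranges: [-148.3, 148.3], [-19.14, 114.17], [-79.39, 73.82], [5.75, 140.21], [-59.74, 239.74], [12.07, 113.84], [-152.46, 152.46]. Speed limits (degrees/s): [147.25, 147.25, 180, 180, 180, 180, 180].

INTERFACE

Orientations are given as a 3x3 rotation matrix whose columns are the frame's x, y, z axes.
In Python, from rig import state, capture, camera_model, finish_job, recognise, trace gives the robot as it stands.
- The arm moves only by the tool play_rows, never from a script. Its arguments are lists of equal length, an entry for each row: "translation": the shift along the tool's x, y, z normalised to -1 to 1, where 1 is 40 cm, a list of three; "twist": the turn about the tool's z normalised to -1 to 1, where 1 is 360 degrees. In form: {"translation": [[dx, dy, dz], ...], "twist": [twist, ...]}. A call has 1 to 12 rows; each row is the pose to reach, as a shift and turn from the pose commanded when the call began, along the tool's axes at that moment, turning the shorter way round; what a row does not reach only later rows make up. A row lasts 1/10 s, in which the tool goes at most 50 mm and 8.59 degrees, less where a joint would pass 70% of its speed; a pose out of reach is approached as far as the arm can. A call with a number of a shift or a turn outside -1 to 1 is refused whole. A call with a gripper value outside its range is refused whole. "grip" is the opening, from 0 (shut) to 1 (fully open), set as the call begins (left out, the last holds). The fingers move at their own pace and stop on an object; "squeeze" is the grip in N (left out, the last holds). Time passes only in rows, so rows that repeat a pose let the fingers close. It gives the time, the measured TCP pose, the force, the opening and the grip force at its end, in the units of the state.
- state(): the state, without advancing time (a new reading comes with each control period).
- capture(name): name is "scene" or "top" or "wrist"; returns (picture, depth): 420x560x3 uint8, red, green, blue; 420x560 float32, m along the optical axis (not along the pixel's ray), 0 where there is no reading.
- camera_model(name): a dict with "fx", "fy", "cx", "cy" (pixels), "T" (4x4, takes a point from camera to world coordinates). Camera axes: x right, y down, z forward; pixel columns grow to the right and rows downward; lengths in m; the calibration is good to about 2 mm. A picture is of the moment at which its call begins: read the wrist's pose just before it. camera_model takes no time and is no camera call; for the wrist camera it gives the pose at the moment of the call.
- finish_job(): hands the job in; it is judged then, once.
Trained networks look in the newest picture that a camera, given by its name, has taken for a name from the list of things; names that differ only in an ending like _2 or _b are one class to them, and where a whole thing is asked for, a point or a joint stands for the part that bears it (a point fixed in the world has none). Each returns a list of dicts, best first, with "conf" (0 to 1); they miss things now and then, are a little off and sometimes report something else, mostly with a low value. They report only what shows in the picture. A call takes as long as a camera call. They do not tell look-alikes from the thing itself.
- recognise(target, camera): "pixel" ([column, row] in pixels, amid what is visible of it).
- trace(target, camera): "mask" (420x560 bool, what is visible of it) and "pixel" ([column, row] in pixels, amid what is visible of it).
The state is a dict: "clock": time; "q": joint angles; "qd": joint speeds; "effort": joint torques, N m; "ee_pos": TCP position; "ee_rot": TCP orientation; "wrist_force": force on the tool from outside, world axes, zero at the start; "moment": the same for the moment, N m; "width": opening from 0.0 (shut) to 1.0 (fully open); "finger_force": force on a finger pad.
Only numpy, scipy, OpenCV 4.12 (cv2) and the standard library are available. Lean on these libraries where they do the work, as an engineer would, in place of code of your own. Each camera call takes 0.05 s, during which the arm holds its last target. There are 200 camera calls.

TASK

Lift the square membrane box out of the divided bin, leaving the two round dishes standing in their places, and lay it flat on the bare desk and let go of it; then pick it up again and lay it flat inside the open cardboard carton. Last, swing the carton's lid fully shut so that its tab drops behind the front rim. Do not drop the box or disturb the other things on the desk.

Things in the scene. Friction and masses are not known exactly. Their poses are not given: they have to be found in the camera images.
- membrane_box_center (a point): Centre of the membrane box to be packed: flat, square, closed clear-white box with a tan pad inside, 60 x 60 x 14 mm (lips to 64 x 62), about 45 g; z axis = its thickness, x and y along its sides. It starts on edge in one of the bin's grooves, thickness along the bin's x, top edge 65 mm over the desk, leaning at most a few degrees. Either broad face may end up on top.
- bin_floor (a point): Middle of the inner floor of the fixed blue bin, 4 mm over the desk; x along its length, z up. Outside 168 (x) x 76 (y) x 62 mm high, walls 4 mm. Dark ribs 20 mm high over the floor leave three 18 mm grooves across it at x = -42, 0, +42 mm. About 28 mm is free between the things in the grooves; 4 mm between the membrane box's edges and the side walls.
- dish_a_center (a point): Centre of a round clear petri dish, 58 mm across and 14 mm thick (about 55 x 11 mm solid), standing on edge in another groove of the bin; z axis = the dish's axis. It must stay there.
- dish_b_center (a point): Centre of the second petri dish, the same as the first, standing on edge in the remaining groove. It must stay there.
- carton_in (a point): Middle of the inner floor (a grey packing pad) of the fixed brown cardboard carton, 12 mm over the desk; -x points to its front rim, +x to its hinge, y along the hinge, z up. Outside 86 (x) x 130 (y) x 37 mm high, walls 3 mm, inside 80 x 124 mm, 25 mm deep. The membrane box, lying flat in the middle, leaves about 30 mm at either end (y) for fingers.
- carton_lid (a joint): Angle of the carton's lid in rad: 0 = shut (on the rim, tab down inside behind the front rim), 1.57 = upright, more = leaning back away from the front, stop at 2.6. The hinge is stiff: the lid stays where it is left and needs about 0.5 to 1 N at its free edge to move, to the very end.
- carton_hinge (a point): Middle of the lid's hinge line, on the far top rim of the carton, 37 mm over the desk; the hinge line runs along this point's y axis (axes as the carton's).
- lid_edge (a point): Middle of the lid's free edge, on its outer face. The lid is a 3 mm cardboard sheet, 86 mm from hinge to this edge and 130 mm wide, with an 11 mm tuck tab set back 5 mm from the edge on its inner face. When it stands open, its outer face is the one turned away from the carton's front.
- wash_bottle_center (a point): Bystander: cream plastic bottle with red cap, 63 mm across, 151 mm high, upright; the point is half-way up. It stands at the near edge of the desk; between it and the carton over 150 mm of desk is bare, in front of vial and bin.
- vial_center (a point): Bystander: small glass vial with blue cap, 23 mm across, 65 mm high, upright; the point is half-way up.
- screen_right: The big black screen on its stand, seen from behind, fixed; origin under the stand, on the desk. Foot plate 9 mm thick, 160 (x) x 200 (y) mm, centred at x = +32 mm; column 32 x 66 mm, centred at x = -25 mm, 370 mm high; panel 556 mm wide (y), 14 mm thick, at x = -103 mm, from 200 to 570 mm over the desk. Keep arm and gripper clear of column and panel.
- tea_mug_center (a point): Bystander: black and white mug with handle, 82 x 114 mm, 97 mm high, near left; the point is half-way up.
- tissue_box_center (a point): Bystander: flat teal and white box, 70 x 105 mm, 22 mm high, at the far left; the point is half-way up.
Things that resemble listed ones, but are neither listed nor needed, are in the scene too. What is shaped like the part that bears membrane_box_center but yellow is not meant.

How it is judged (in metres and radians):
On the way, in this order (a step that is already met when the one before it is completed fails the run):
1. the membrane box is lifted clear out of the bin (height (world z) of membrane_box_center above 0.095 m).
2. the membrane box lies flat on the bare desk, outside the bin and the carton, let go (height (world z) of membrane_box_center below 0.0105 m and (angle between membrane_box_center's own z axis and vertical below 0.12 rad or angle between membrane_box_center's own z axis and vertical above 3.02 rad) and horizontal distance between membrane_box_center and carton_in above 0.06 m and contact force between membrane_box and the fingers below 0.05 N and linear speed of membrane_box below 0.02 m/s), for 0.2 s.
3. the membrane box lies flat on the carton's floor, let go, with the lid still open (x of membrane_box_center in the frame of carton_in between -0.012 and 0.012 m and y of membrane_box_center in the frame of carton_in between -0.034 and 0.034 m and z of membrane_box_center in the frame of carton_in between 0.004 and 0.01 m and (angle between membrane_box_center's own z axis and vertical below 0.12 rad or angle between membrane_box_center's own z axis and vertical above 3.02 rad) and contact force between membrane_box and the fingers below 0.05 N and linear speed of membrane_box below 0.02 m/s and value of joint carton_lid above 1 rad), for 0.2 s.
At the end, for the whole second after the job is handed in: The membrane box lies flat (within 0.12 rad) and at rest on the carton's floor, the lid is shut to within 0.06 rad (its tab behind the front rim), and both dishes stand within 20 mm of where they stood (x of membrane_box_center in the frame of carton_in between -0.012 and 0.012 m and y of membrane_box_center in the frame of carton_in between -0.034 and 0.034 m and z of membrane_box_center in the frame of carton_in between 0.004 and 0.01 m and (angle between membrane_box_center's own z axis and vertical below 0.12 rad or angle between membrane_box_center's own z axis and vertical above 3.02 rad) and linear speed of membrane_box below 0.01 m/s and value of joint carton_lid below 0.06 rad and distance of each of dish_a_center, dish_b_center from where it was at the start of the episode below 0.02 m); the robot touches nothing.
It fails at once if a dish is lifted or knocked out of its place in the bin (moved over 25 mm) (distance of any of dish_a_center, dish_b_center from where it was at the start of the episode above 0.025 m).
It fails at once if a bystander is moved by more than 20 mm (distance of any of wash_bottle_center, vial_center, tea_mug_center, tissue_box_center from where it was at the start of the episode above 0.02 m).
It fails at once if the membrane box is dropped or thrown (faster than 1.2 m/s, a fall of about 7 cm) (linear speed of membrane_box above 1.2 m/s).
It also fails if it takes over 72 s, if anything falls off the work surface, if the arm or the gripper's body presses on something with over 40 N, if the wrist force passes 120 N, or if a joint passes its speed limit or range.

## Working session

There is one attempt and no reset: what is moved stays moved. The work goes in short steps, Python scripts to look and compute and a tool call to move; the robot and the scene stay as the last step left them, time stands still between calls to the robot, and variables do not carry over. Pictures are saved under pics/ and viewed, at most 10 in all, crops included, and the job is handed in when it is done.

Besides the shell and the picture viewer there is one more tool, called after "Request:" as name([rows], argument=value, ...), one row to a line, values as JSON. play_rows: Moves the arm, as the interface text tells. Its arguments: {"type":"object","properties":{"translation":{"type":"array","items":{"type":"array","items":{"type":"number","minimum":-1,"maximum":1}}},"twist":{"type":"array","items":{"type":"number","minimum":-1,"maximum":1}},"grip":{"type":"number"},"squeeze":{"type":"number"}},"required":["translation","twist"]}

```bash
mkdir -p pics; ls; cat > h.py <<'E'
import numpy as np, cv2
from rig import state, capture, camera_model, finish_job, recognise, trace
def world(cam,d,m=None):
    v,u=np.indices(d.shape); M=m or camera_model(cam)
    P=np.stack([(u-M['cx'])/M['fx']*d,(v-M['cy'])/M['fy']*d,d],-1)
    return P@M['T'][:3,:3].T+M['T'][:3,3]
def save(n,p): cv2.imwrite('pics/'+n+'.png',p[:,:,::-1])
E
python3 - <<'E'
from h import *
s=state();print(s['clock'],s['ee_pos'],np.round(s['ee_rot'],3).tolist(),s['width'])
ps=[]
for c in ['scene','top']:
    p,d=capture(c);W=world(c,d);np.save(c+'_W.npy',W);np.save(c+'_p.npy',p);save(c,p)
    print(c,camera_model(c)['T'][:3,3])
    for t in ['membrane_box_center','dish_a_center','bin_floor','carton_in','carton_lid','lid_edge','carton_hinge','wash_bottle_center','vial_center','screen_right','tea_mug_center','tissue_box_center']:
        try:
            for r in recognise(t,c)[:3]:
                u,v=map(int,r['pixel']);print(t,(u,v),round(r['conf'],2),W[v,u].round(3))
        except Exception as e: print(t,e)
E
```

```text
pics
0.0 [0.1693353  0.65279081 0.22149442] [[-0.968, 0.251, -0.0], [0.251, 0.968, -0.002], [-0.0, -0.002, -1.0]] 1.0034847072967323
scene [ 1.32224186 -0.27146172  0.91184923]
membrane_box_center (265, 287) 0.84 [ 0.78  -0.061  0.035]
membrane_box_center (246, 250) 0.65 [ 0.67  -0.068  0.067]
dish_a_center (263, 248) 0.54 [ 0.68  -0.022  0.063]
bin_floor (244, 263) 0.68 [ 0.706 -0.088  0.064]
carton_in (156, 241) 0.83 [ 0.565 -0.281  0.1  ]
carton_lid (155, 239) 0.62 [ 0.572 -0.281  0.116]
lid_edge (153, 241) 0.78 [ 0.567 -0.288  0.106]
carton_hinge (158, 241) 0.66 [ 0.565 -0.276  0.097]
wash_bottle_center (257, 182) 0.86 [0.456 0.056 0.093]
wash_bottle_center (151, 240) 0.52 [ 0.569 -0.292  0.114]
tea_mug_center (298, 174) 0.6 [-0.386  0.656 -0.742]
tissue_box_center (361, 163) 0.64 [0.45  0.452 0.027]
top [0.36583823 0.05496737 1.54203547]
membrane_box_center (321, 155) 0.57 [ 0.767 -0.056  0.062]
dish_a_center (309, 187) 0.39 [ 0.675 -0.02   0.056]
bin_floor (283, 274) 0.71 [0.425 0.059 0.152]
bin_floor (329, 185) 0.6 [ 0.686 -0.08   0.025]
carton_in (401, 241) 0.77 [ 0.52  -0.284  0.007]
carton_lid (411, 227) 0.86 [ 0.551 -0.298  0.079]
lid_edge (404, 225) 0.59 [ 0.556 -0.277  0.087]
carton_hinge (403, 241) 0.79 [ 0.519 -0.288  0.015]
wash_bottle_center (282, 276) 0.62 [0.42  0.062 0.148]
vial_center (320, 233) 0.58 [ 0.541 -0.046  0.064]
screen_right (399, 242) 0.4 [ 0.516 -0.276  0.016]
tea_mug_center (211, 270) 0.97 [0.444 0.26  0.058]
tissue_box_center (158, 274) 0.92 [0.437 0.417 0.022]
```

```bash
python3 - <<'E'
from h import *
a=np.load('scene_p.npy');b=np.load('top_p.npy')
A=cv2.resize(a[150:350,90:330],None,fx=2.4,fy=2.4,interpolation=2)
save('scene_c',A)
B=cv2.resize(b[130:290,260:450],None,fx=3.7,fy=3.7,interpolation=2)
save('top_c',B)
E
```

```text
(no output)
```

View pics/scene_c.png

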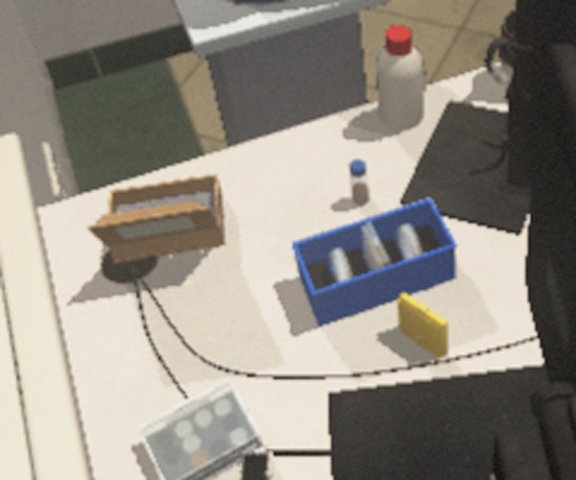

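View pics/top_c.png

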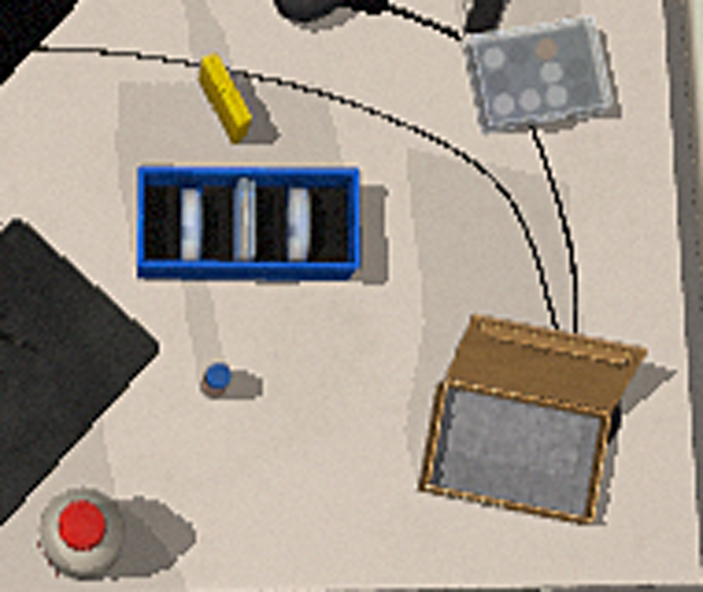

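The crops show a square white box in the bin's middle groove at top_c (245,220), with a dish on either side of it. The yellow look-alike is outside the bin at (225,95), and the carton is at (525,455) with its lid open towards the top of the picture.

```bash
python3 - <<'E'
from h import *
a=np.load('scene_p.npy');b=np.load('top_p.npy')
WT=np.load('top_W.npy');WS=np.load('scene_W.npy')
save('both',np.vstack([cv2.resize(np.hstack([a,b]),(800,300))]))
hsv=cv2.cvtColor(b,cv2.COLOR_RGB2HSV)
blue=(hsv[...,0]>105)&(hsv[...,0]<130)&(hsv[...,1]>150)&(WT[...,2]>.055)&(WT[...,0]>.6)
P=WT[blue];print('bin rim',len(P),P[:,2].mean(),cv2.minAreaRect((P[:,:2]*1000).astype(np.float32)))
# things in bin by height 
c,(w,h),an=cv2.minAreaRect((P[:,:2]*1000).astype(np.float32))
for y in range(-2,3): pass
x,y=np.array(c)/1000
m=(abs(WT[...,0]-x)<.036)&(abs(WT[...,1]-y)<.08)&(WT[...,2]>.04)&~((hsv[...,1]>120))
n,L,st,ce=cv2.connectedComponentsWithStats(m.astype(np.uint8))
for i in range(1,n):
    if st[i,4]>15:
        Q=WT[L==i];print('obj',st[i],Q.mean(0).round(3),Q.min(0).round(3),Q.max(0).round(3),cv2.minAreaRect((Q[:,:2]*1000).astype(np.float32)))
br=(WT[...,1]<-.18)&(WT[...,0]<.65)&(WT[...,0]>.4)&(WT[...,1]>-.4)
Q=WT[br&(WT[...,2]>.03)&(WT[...,2]<.041)];print('carton rim',len(Q),cv2.minAreaRect((Q[:,:2]*1000).astype(np.float32)),cv2.boxPoints(cv2.minAreaRect((Q[:,:2]*1000).astype(np.float32))))
Q=WT[br&(WT[...,2]>.05)];print('lid',len(Q),Q.max(0),Q[Q[:,2].argmax()])
Q=WT[br&(WT[...,2]>.006)&(WT[...,2]<.018)];print('floor',cv2.minAreaRect((Q[:,:2]*1000).astype(np.float32)))
for n,W in(('t',WT),('s',WS)):
    Q=W[(W[...,2]>.18)&(W[...,2]<.7)&(W[...,0]>.2)&(W[...,0]<1.2)&(abs(W[...,1])<.6)];print('panel',n,len(Q),Q.min(0),Q.max(0))
    if len(Q)>20: print(cv2.boxPoints(cv2.minAreaRect((Q[:,:2]*1000).astype(np.float32))))
E
```

```text
bin rim 956 0.30649776050441524 ((798.5161743164062, 35.784576416015625), (458.1915283203125, 865.5300903320312), 22.743576049804688)
obj [250  54  39  46 793] [0.795 0.074 0.541] [0.763 0.039 0.365] [0.834 0.115 0.575] ((793.359375, 71.0401611328125), (38.177085876464844, 103.986083984375), 46.77079772949219)
obj [272  99  16  39 194] [0.78  0.061 0.359] [0.763 0.041 0.213] [0.834 0.076 0.497] ((795.845947265625, 52.68321990966797), (13.421990394592285, 79.82270050048828), 63.649513244628906)
carton rim 223 ((491.31805419921875, -273.00921630859375), (131.96604919433594, 93.3600082397461), 76.82148742675781) [[ 430.82422 -326.61218]
 [ 521.7255  -347.8969 ]
 [ 551.8119  -219.40625]
 [ 460.91058 -198.12152]]
lid 741 [ 0.58114435 -0.2131626   0.12330392] [ 0.5585707  -0.32286526  0.12330392]
floor ((525.3976440429688, -289.68536376953125), (248.1580810546875, 219.78977966308594), 0.16620416939258575)
panel t 25725 [ 0.20000048 -0.58371651  0.18002769] [1.1325056  0.5997805  0.57631318]
[[ 183.44505 -504.0884 ]
 [ 963.9121  -730.64075]
 [1293.3079   404.11942]
 [ 512.8408   630.67175]]
panel s 34299 [ 0.20025876 -0.59020319  0.18000226] [1.19998812 0.5996427  0.57483806]
[[ 177.10957 -525.8519 ]
 [1000.5055  -771.501  ]
 [1345.62     385.2953 ]
 [ 522.2241   630.94434]]
```

View pics/both.png

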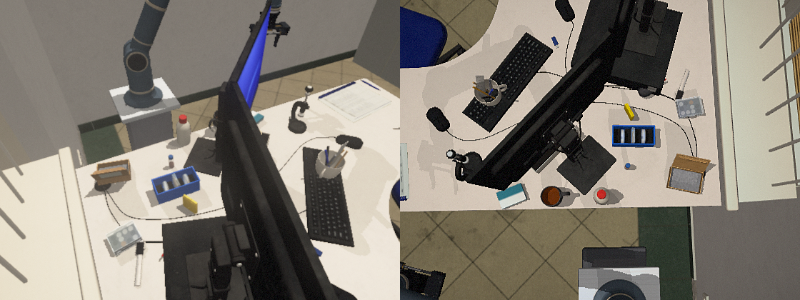

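The full views show the screen running diagonally behind the bottle and mug at combined-picture (470-600, 60-185). Its column and foot are left of the bin at (580,160), and the robot base is at the bottom of the picture at (620,290).

```bash
python3 - <<'E'
from h import *
b=np.load('top_p.npy');a=np.load('scene_p.npy')
WT=np.load('top_W.npy');WS=np.load('scene_W.npy')
R=lambda Q:cv2.minAreaRect((Q[:,:2]*1000).astype(np.float32))
for n,p,W in(('t',b,WT),('s',a,WS)):
    hsv=cv2.cvtColor(p,cv2.COLOR_RGB2HSV)
    I=(W[...,0]>.58)&(W[...,0]<.80)&(W[...,1]<.05)&(W[...,1]>-.2)
    m=I&(hsv[...,0]>105)&(hsv[...,0]<130)&(hsv[...,1]>150)&(W[...,2]>.054)&(W[...,2]<.072)
    Q=W[m];print(n,'rim',len(Q),np.median(Q[:,2]),R(Q))
    m2=I&(hsv[...,1]<110)&(W[...,2]>.045)&(W[...,2]<.08)
    nn,L,st,ce=cv2.connectedComponentsWithStats(m2.astype(np.uint8))
    for i in range(1,nn):
        if st[i,4]>12:
            Q=W[L==i];print(' obj',st[i],np.median(Q,0).round(4),Q.max(0).round(3),R(Q))
    # slices of tall things near workspace
for z0,z1 in((.09,.2),(.2,.3),(.3,.4),(.4,.5),(.5,.58)):
    Q=np.vstack([W[(W[...,2]>z0)&(W[...,2]<z1)&(W[...,0]>.3)&(W[...,0]<1)&(abs(W[...,1])<.6)] for W in(WT,WS)])
    H,xe,ye=np.histogram2d(Q[:,0],Q[:,1],bins=[np.arange(.3,1.0,.05),np.arange(-.4,.61,.05)])
    print(z0);print('\n'.join('%.2f '%xe[i]+''.join('#' if c>4 else '.' for c in H[i]) for i in range(len(H))))
br=(WT[...,1]<-.2)&(WT[...,0]<.62)&(WT[...,0]>.4)&(WT[...,1]>-.37)&(WT[...,2]>.004)
Q=WT[br]
hs=cv2.cvtColor(b,cv2.COLOR_RGB2HSV)[br]
r=Q[(hs[:,1]>80)&(abs(Q[:,2]-.037)<.006)];print('rim',len(r),R(r),cv2.boxPoints(R(r)))
f=Q[(hs[:,1]<60)&(abs(Q[:,2]-.012)<.006)];print('pad',len(f),f.mean(0),R(f))
l=Q[Q[:,2]>.05];c=l.mean(0);u,s,v=np.linalg.svd(l-c);print('lid n',v[2],c,s); k=l[l[:,2]>.115];print('edge',k.mean(0),R(k))
E
```

```text
t rim 304 0.06261701714829038 ((668.520751953125, -68.51676940917969), (168.4640655517578, 77.83499908447266), 87.47064971923828)
 obj [333 175  23   1  23] [ 0.7064 -0.1197  0.0641] [ 0.708 -0.088  0.07 ] ((706.233154296875, -119.39105224609375), (62.184814453125, 1.9746685028076172), 87.74495697021484)
 obj [324 178   5  23 108] [ 0.6659 -0.0671  0.064 ] [ 0.699 -0.06   0.075] ((667.0789794921875, -67.36054229736328), (12.52696704864502, 64.24077606201172), 88.52055358886719)
 obj [309 181   6  19  95] [ 0.6656 -0.0258  0.0567] [ 0.694 -0.019  0.065] ((668.1870727539062, -26.80016326904297), (14.782163619995117, 52.31819534301758), 88.57978057861328)
 obj [338 181   6  17  84] [ 0.6668 -0.11    0.0574] [ 0.693 -0.103  0.066] ((668.8394775390625, -110.03997802734375), (14.208842277526855, 48.114768981933594), 88.29511260986328)
s rim 19 0.06333103653392824 ((674.6253051757812, -4.897106170654297), (74.67786407470703, 44.15427017211914), 8.253425598144531)
 obj [215 237  48  26 265] [ 0.6389 -0.0712  0.0564] [ 0.708 -0.006  0.069] ((668.6483154296875, -79.01637268066406), (140.932083
[... 2734 characters left out ...]
0 ........##..........
0.85 ........#...........
0.90 .......##...........
rim 240 ((491.58953857421875, -273.0347900390625), (131.69039916992188, 93.35625457763672), 77.20313262939453) [[ 431.48645 -326.90552]
 [ 522.52386 -347.5835 ]
 [ 551.6926  -219.16406]
 [ 460.6552  -198.48608]]
pad 1123 [ 0.49153814 -0.27676759  0.01180309] ((510.19512939453125, -283.86602783203125), (218.74728393554688, 166.0393524169922), 0.8341197967529297)
lid n [-0.90264342  0.20300817  0.37950302] [ 0.55274429 -0.28602225  0.08666491] [1.02588452 0.62539148 0.08960251]
edge [ 0.56119869 -0.28798013  0.11727185] ((561.4226684570312, -286.6367492675781), (115.30304718017578, 15.21109676361084), 77.12895202636719)
```

```bash
python3 - <<'E'
from h import *
WT=np.load('top_W.npy');WS=np.load('scene_W.npy')
for n,W in(('t',WT),('s',WS)):
    Q=W[(W[...,2]>.22)&(W[...,2]<.57)&(W[...,0]>.3)&(W[...,0]<.85)&(W[...,1]>-.1)&(W[...,1]<.6)]
    an=np.radians(np.arange(30,70,5))
    print(n,[(int(np.degrees(t)),round(float(np.percentile(Q@[np.cos(t),np.sin(t),0],0.5)),3)) for t in an], Q[Q[:,0].argmin()],Q[Q[:,1].argmax()])
    C=W[(W[...,2]>.1)&(W[...,2]<.19)&(W[...,0]>.5)&(W[...,0]<.72)&(W[...,1]>.07)&(W[...,1]<.25)];print('col',len(C),C.min(0),C.max(0))
p,d=capture('wrist');save('w0',p);W=world('wrist',d);M=camera_model('wrist');print(M['T'].round(3))
E
```

```text
t [(29, 0.58), (35, 0.565), (40, 0.546), (45, 0.522), (50, 0.493), (55, 0.459), (59, 0.421), (65, 0.378)] [0.44723022 0.40456907 0.3944367 ] [0.57893974 0.5997805  0.23458765]
col 173 [0.56648642 0.1295898  0.10062426] [0.6556208  0.19807405 0.18985193]
s [(29, 0.59), (35, 0.574), (40, 0.552), (45, 0.525), (50, 0.494), (55, 0.459), (59, 0.42), (65, 0.378)] [0.45337147 0.40015586 0.56787806] [0.59471836 0.5996427  0.22396763]
col 209 [0.57810618 0.13116526 0.1007611 ] [0.64624074 0.14976292 0.18988619]
[[ 0.252  0.922  0.293  0.089]
 [ 0.968 -0.24  -0.076  0.674]
 [ 0.     0.303 -0.953  0.384]
 [ 0.     0.     0.     1.   ]]
```

View pics/w0.png

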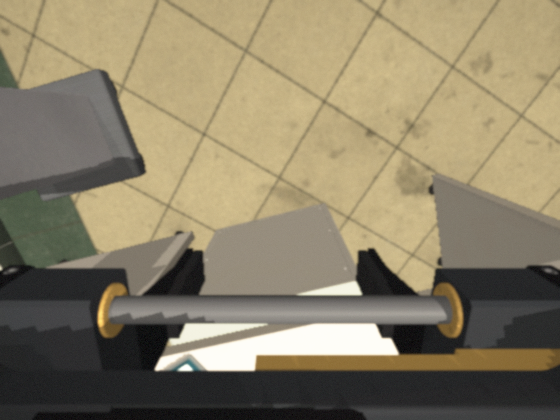

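```bash
cat >> h.py <<'E'
def rows(wps,yaw=None,p=None):
    "wps world; yaw = wanted angle of tool y (deg); prints rows"
    s=state();R=np.array(s['ee_rot']);p=np.array(s['ee_pos']) if p is None else np.array(p)
    y0=np.degrees(np.arctan2(R[1,1],R[0,1]))
    tw=0 if yaw is None else -((yaw-y0+90)%180-90)/360
    for w in wps: print(np.round(R.T@(np.array(w)-p)/.4,3).tolist())
    print('yaw',round(y0,2),'twist',round(tw,4),'clock',s['clock'],'pos',s['ee_pos'])
E
python3 - <<'E'
from h import *
c=lambda a,r=.44:[r*np.cos(np.radians(a)),r*np.sin(np.radians(a)),.22]
rows([[.158,.606,.22],[.147,.56,.22],[.136,.513,.22],[.125,.467,.22]]+[c(a) for a in(75,68.5,62,55.5,49,42.5,36,29.5,23,16.5,10,3.5)]+[[.668,-.067,.22]],88)
E
```

```text
[-0.002, -0.122, 0.006]
[-0.004, -0.24, 0.006]
[-0.007, -0.361, 0.006]
[-0.009, -0.479, 0.006]
[-0.009, -0.588, 0.006]
[-0.133, -0.596, 0.006]
[-0.256, -0.618, 0.006]
[-0.376, -0.654, 0.006]
[-0.49, -0.703, 0.006]
[-0.598, -0.765, 0.006]
[-0.699, -0.838, 0.006]
[-0.791, -0.923, 0.006]
[-0.872, -1.017, 0.006]
[-0.943, -1.12, 0.006]
[-1.001, -1.231, 0.006]
[-1.046, -1.347, 0.006]
[-1.659, -1.43, 0.006]
yaw 75.46 twist -0.0348 clock 1.35 pos [0.16945617 0.6534105  0.22259253]
```

Request:
play_rows([
  [0,-0.12,0],
  [0,-0.24,0],
  [-0.01,-0.36,0],
  [-0.01,-0.48,0],
  [-0.01,-0.59,0],
  [-0.13,-0.6,0],
  [-0.255,-0.62,0],
  [-0.375,-0.655,0],
  [-0.49,-0.705,0],
  [-0.6,-0.765,0],
  [-0.7,-0.84,0],
  [-0.79,-0.925,0],
], twist=[0,0,0,0,0,-0.01,-0.02,-0.035,-0.035,-0.035,-0.035,-0.035])

```text
clock: 2.55
ee_pos: [0.3839, 0.2149, 0.223]
ee_rot: [[-0.999, 0.034, 0.001], [0.034, 0.999, 0.001], [-0.001, 0.001, -1.0]]
wrist_force: [0.5, 0.4, -0.9]
width: 0.999
finger_force: 0.0
```

```bash
python3 - <<'E'
from h import *
c=lambda a,r=.44:[r*np.cos(np.radians(a)),r*np.sin(np.radians(a)),.22]
rows([c(a) for a in(23,16.5,10,3.5)]+[[.48,-.0,.22],[.522,-.02,.22],[.57,-.04,.22],[.62,-.06,.22],[.650,-.067,.22]],88)
E
```

```text
[-0.056, -0.106, 0.007]
[-0.103, -0.221, 0.007]
[-0.135, -0.342, 0.007]
[-0.154, -0.465, 0.007]
[-0.258, -0.529, 0.007]
[-0.365, -0.575, 0.007]
[-0.487, -0.621, 0.007]
[-0.613, -0.667, 0.008]
[-0.689, -0.682, 0.008]
yaw 88.06 twist 0.0002 clock 2.55 pos [0.3838822  0.21490146 0.22299449]
```

Request:
play_rows([
  [-0.055,-0.105,0],
  [-0.105,-0.22,0],
  [-0.135,-0.34,0],
  [-0.155,-0.465,0],
  [-0.26,-0.53,0],
  [-0.365,-0.575,0],
  [-0.485,-0.62,0],
  [-0.61,-0.665,0],
  [-0.69,-0.682,0],
  [-0.69,-0.682,0],
  [-0.69,-0.682,0],
], twist=[0,0,0,0,0,0,0,0,0,0,0], grip=0.31)

```text
clock: 3.65
ee_pos: [0.6486, -0.0659, 0.2217]
ee_rot: [[-0.999, 0.034, -0.002], [0.034, 0.999, -0.0], [0.002, -0.0, -1.0]]
wrist_force: [-0.5, -0.0, -0.3]
width: 0.315
finger_force: 0.0
```

```bash
python3 - <<'E'
from h import *
s=state();print(s['ee_pos'],s['width'])
p,d=capture('wrist');W=world('wrist',d);save('w1',p);np.save('w1p',p);np.save('w1W',W)
R=lambda Q:cv2.minAreaRect((Q[:,:2]*1000).astype(np.float32))
hsv=cv2.cvtColor(p,cv2.COLOR_RGB2HSV)
I=(W[...,0]>.635)&(W[...,0]<.702)&(W[...,1]<.01)&(W[...,1]>-.145)&(W[...,2]>.04)&(W[...,2]<.09)
n,L,st,ce=cv2.connectedComponentsWithStats((I&(hsv[...,1]<130)).astype(np.uint8))
for i in range(1,n):
    if st[i,4]>60:
        Q=W[L==i];z=np.percentile(Q[:,2],95);T=Q[Q[:,2]>z-.006];print(st[i],'top z',z.round(4),len(T),np.median(T,0).round(4),R(T))
for t in ['membrane_box_center','dish_a_center']:
    for r in trace(t,'wrist')[:3]:
        Q=W[r['mask']];z=np.percentile(Q[:,2],95);T=Q[abs(Q[:,2]-z)<.005];print(t,r['pixel'],round(r['conf'],2),z,np.median(T,0).round(4),R(T))
E
```

```text
[ 0.6486266  -0.0658747   0.22167991] 0.3149683094485679
[269 183  14  58 730] top z 0.0661 670 [ 0.666  -0.0706  0.0641] ((668.2379150390625, -71.16217041015625), (12.763598442077637, 61.45269775390625), 88.09606170654297)
[307 182  15  48 661] top z 0.0609 386 [ 0.6673 -0.0293  0.0586] ((660.8951416015625, -29.419837951660156), (14.089252471923828, 50.355350494384766), 88.89358520507812)
[231 185  16  47 647] top z 0.0605 381 [ 0.6674 -0.1128  0.0583] ((668.4588623046875, -113.49642944335938), (14.214763641357422, 36.77403259277344), 88.28762817382812)
membrane_box_center [284.7, 274.0] 0.97 0.06133306407073899 [ 0.7568 -0.0662  0.0601] ((758.583984375, -65.6692886352539), (31.81241798400879, 13.15123462677002), 26.260414123535156)
membrane_box_center [277.7, 210.3] 0.86 0.06611022753733115 [ 0.666  -0.0705  0.0641] ((666.6876220703125, -71.10212707519531), (12.74657154083252, 64.55561828613281), 88.09606170654297)
dish_a_center [311.9, 203.4] 0.93 0.06062899848626276 [ 0.6679 -0.0294  0.0587] ((669.1281127929688, -30.0095272064209), (13.822739601135254, 33.300052642822266), 86.62705993652344)
```

View pics/w1.png

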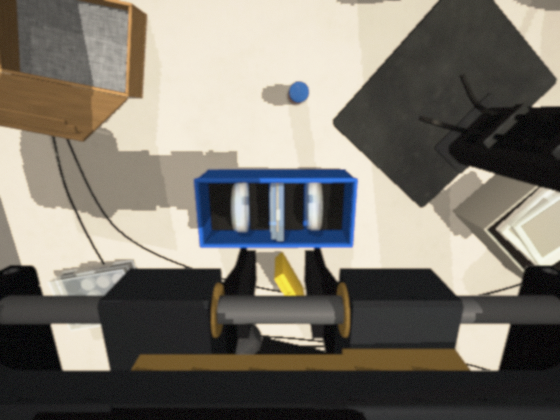

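The wrist view shows the bin at (275,208), with the white square box at (278,210) between the two dishes and lined up with the finger gap. The network's top hit at (285,274) is the yellow look-alike, so I ignore it.

Request:
play_rows([
  [-0.046,-0.006,0.1],
  [-0.046,-0.006,0.2],
  [-0.046,-0.006,0.28],
  [-0.046,-0.006,0.34],
  [-0.046,-0.006,0.39],
  [-0.046,-0.006,0.43],
  [-0.046,-0.006,0.46],
  [-0.046,-0.006,0.48],
  [-0.046,-0.006,0.48],
], twist=[0,0,0,0,0,0,0,0,0])

```text
clock: 4.7
ee_pos: [0.6666, -0.0685, 0.0299]
ee_rot: [[-0.999, 0.034, -0.001], [0.034, 0.999, 0.0], [0.001, 0.0, -1.0]]
wrist_force: [-0.0, 0.1, 0.1]
width: 0.314
finger_force: 0.0
```

Request:
play_rows([
  [0,0,0],
  [0,0,0],
  [0,0,0],
  [0,0,0],
], twist=[0,0,0,0], grip=0, squeeze=8)

```text
clock: 5.1
ee_pos: [0.6675, -0.0694, 0.0311]
ee_rot: [[-0.999, 0.034, 0.001], [0.034, 0.999, -0.001], [-0.001, -0.001, -1.0]]
wrist_force: [1.3, -1.6, 0.4]
width: 0.167
finger_force: 8.0
```

Request:
play_rows([
  [0,0,-0.03],
  [0,0,-0.08],
  [0,0,-0.15],
  [0,0,-0.23],
  [0,0,-0.28],
  [0.1,-0.02,-0.28],
  [0.2,-0.04,-0.28],
  [0.3,-0.06,-0.28],
  [0.4,-0.08,-0.28],
  [0.478,-0.094,-0.28],
  [0.478,-0.094,-0.28],
], twist=[0,0,0,0,0,0,0,0,0,0,0])

```text
clock: 6.2
ee_pos: [0.47, -0.1003, 0.1429]
ee_rot: [[-0.999, 0.037, -0.003], [0.037, 0.999, 0.003], [0.003, 0.003, -1.0]]
wrist_force: [0.1, -0.2, -0.6]
width: 0.167
finger_force: 8.0
```

```bash
python3 - <<'E'
from h import *
s=state();print(s['clock'],s['ee_pos'],s['width'],s['finger_force'],s['wrist_force'])
p,d=capture('top');save('t2',cv2.resize(p[130:290,240:450],None,fx=3,fy=3,interpolation=2))
W=world('top',d);print(W[178:200,309:315,2].max(),W[178:200,322:330,2].max())
E
```

```text
6.2 [ 0.47003923 -0.10031129  0.14291983] 0.16686052847215369 7.9997317981906235 [ 0.08721324 -0.15089391 -0.56685119]
1.5420354650105266 1.5420354650105266
```

View pics/t2.png

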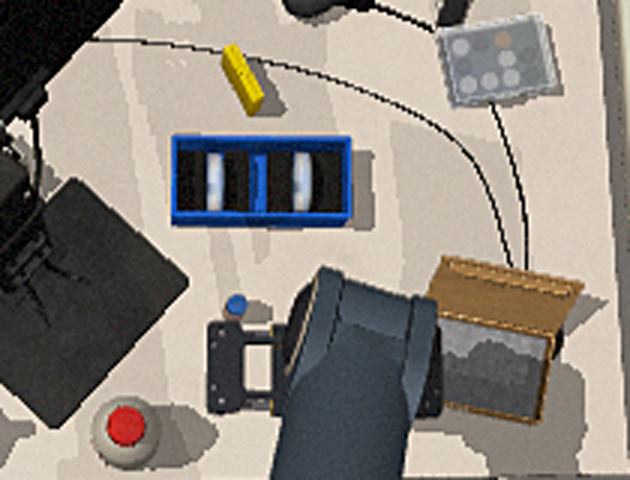

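The picture shows the box out of the bin, both dishes in place at (215,180) and (303,180), and the gripper over bare desk between the bottle and the carton.

Request:
play_rows([
  [-0.02,-0.06,0],
  [-0.02,-0.06,0.08],
  [-0.02,-0.06,0.16],
  [-0.02,-0.06,0.22],
  [-0.02,-0.06,0.26],
  [-0.02,-0.06,0.27],
  [-0.02,-0.06,0.275],
  [-0.02,-0.06,0.275],
  [-0.02,-0.06,0.275],
], twist=[0,0,0,0,0,0,0,0,0])

```text
clock: 7.15
ee_pos: [0.483, -0.1241, 0.0334]
ee_rot: [[-0.999, 0.034, 0.002], [0.034, 0.999, 0.0], [-0.002, 0.0, -1.0]]
wrist_force: [-0.1, -0.8, -0.9]
width: 0.165
finger_force: 8.0
```

Request:
play_rows([
  [0,0,0.004],
  [0,0,0.008],
  [0,0,0.011],
  [0,0,0.014],
  [0,0,0.014],
], twist=[0,0,0,0,0])

```text
clock: 7.65
ee_pos: [0.4819, -0.1242, 0.027]
ee_rot: [[-0.999, 0.034, -0.0], [0.034, 0.999, 0.0], [0.0, 0.0, -1.0]]
wrist_force: [-0.5, 0.3, 1.4]
width: 0.165
finger_force: 8.0
```

Request:
play_rows([
  [0,0,0.002],
  [0,0,0.002],
], twist=[0,0])

```text
clock: 7.85
ee_pos: [0.482, -0.1242, 0.0267]
ee_rot: [[-0.999, 0.034, 0.0], [0.034, 0.999, 0.001], [-0.0, 0.001, -1.0]]
wrist_force: [-2.7, 0.8, 8.4]
width: 0.164
finger_force: 8.0
```

Request:
play_rows([
  [0,0,0],
  [0,0,0],
  [0,0,0],
  [0,0,-0.02],
  [0,0,-0.045],
  [0,0,-0.045],
], twist=[0,0,0,0,0,0], grip=0.45)

```text
clock: 8.45
ee_pos: [0.4831, -0.1244, 0.0456]
ee_rot: [[-0.999, 0.034, 0.003], [0.034, 0.999, -0.0], [-0.003, -0.0, -1.0]]
wrist_force: [0.1, -0.4, 0.0]
width: 0.444
finger_force: 0.0
```

```bash
python3 - <<'E'
from h import *
s=state();print(s['clock'],s['ee_pos'],s['width'],s['wrist_force'])
p,d=capture('wrist');W=world('wrist',d);save('w3',p)
I=(abs(W[...,0]-.482)<.05)&(abs(W[...,1]+.124)<.07)&(W[...,2]>.003)&(W[...,2]<.085)
n,L,st,ce=cv2.connectedComponentsWithStats(I.astype(np.uint8))
for i in range(1,n):
    if st[i,4]>60:
        Q=W[L==i];print(st[i],np.median(Q,0).round(4),Q.min(0).round(3),Q.max(0).round(3))
E
```

```text
8.45 [ 0.48314263 -0.12444314  0.04564317] 0.44351648616775435 [ 0.11545913 -0.43722545  0.01676528]
[ 267  194   28  101 2597] [ 0.4652 -0.124   0.0584] [ 0.452 -0.132  0.003] [ 0.497 -0.117  0.064]
[ 206  248   41   47 1079] [ 0.4727 -0.1479  0.0682] [ 0.47  -0.157  0.044] [ 0.492 -0.144  0.085]
[ 313  248   40   47 1074] [ 0.4743 -0.102   0.0682] [ 0.472 -0.106  0.044] [ 0.493 -0.093  0.085]
```

View pics/w3.png

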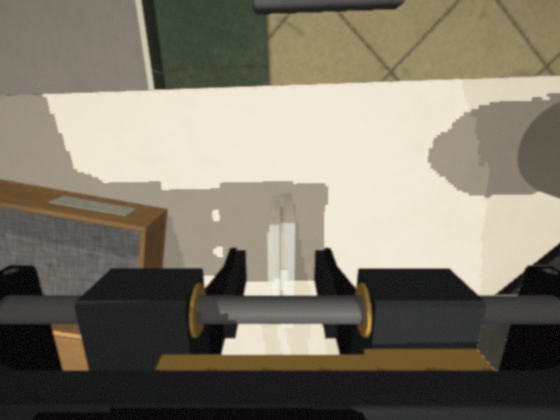

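The box stands on edge between the fingers at (283,250), touching neither of them. I'll tip it over by nudging its upper part.

Request:
play_rows([
  [0,0,0],
  [0,0,0],
  [0,0,0],
  [0,0.02,0],
  [0,0.04,0],
  [0,0.055,0],
  [0,0.065,0],
  [0,0.075,0],
  [0,0.085,0],
  [0,0.095,0],
  [0,0.1,0],
  [0,0.105,0],
], twist=[0,0,0,0,0,0,0,0,0,0,0,0], grip=0.75)

```text
clock: 9.7
ee_pos: [0.4833, -0.082, 0.0441]
ee_rot: [[-0.999, 0.034, -0.0], [0.034, 0.999, -0.0], [0.0, -0.0, -1.0]]
wrist_force: [0.3, -0.3, -0.4]
width: 0.749
finger_force: 0.0
```

```bash
cat > look.py <<'E'
from h import *
s=state();print(s['clock'],s['ee_pos'],s['width'],s['wrist_force'])
p,d=capture('wrist');W=world('wrist',d);save('w4',p)
I=(abs(W[...,0]-.482)<.06)&(W[...,1]>-.19)&(W[...,1]<-.0)&(W[...,2]>.004)&(W[...,2]<.085)
n,L,st,ce=cv2.connectedComponentsWithStats(I.astype(np.uint8))
for i in range(1,n):
    if st[i,4]>60:
        Q=W[L==i];print(st[i],np.median(Q,0).round(4),Q.min(0).round(3),Q.max(0).round(3),cv2.minAreaRect((Q[:,:2]*1000).astype(np.float32)))
E
python3 look.py
```

```text
9.7 [ 0.4833329  -0.08201288  0.04409308] 0.7492284116021375 [ 0.25257706 -0.25927296 -0.43200848]
[ 226  196   97   88 7932] [ 0.4803 -0.0865  0.0133] [ 0.452 -0.119  0.004] [ 0.515 -0.054  0.016] ((484.1905517578125, -86.03514099121094), (64.0218276977539, 61.9024772644043), 88.03155517578125)
[ 174  248   50   47 1328] [ 0.4731 -0.1179  0.067 ] [ 0.471 -0.128  0.042] [ 0.493 -0.115  0.085] ((479.3565368652344, -117.34986877441406), (24.530790328979492, 11.14627456665039), 30.312435150146484)
[ 336  248   50   47 1327] [ 0.4756 -0.047   0.067 ] [ 0.473 -0.051  0.042] [ 0.495 -0.036  0.085] ((481.6553955078125, -47.86485290527344), (11.028862953186035, 24.270023345947266), 54.816184997558594)
[323 324  36  31 904] [ 0.5384 -0.0467  0.0409] [ 0.493 -0.056  0.021] [ 0.542 -0.036  0.085] ((518.6943359375, -43.22639465332031), (19.912858963012695, 49.13998794555664), 83.38574981689453)
```

Request:
play_rows([
  [-0.002,-0.01,0],
  [-0.002,-0.01,0],
  [-0.002,-0.01,0],
  [-0.002,-0.01,0.03],
  [-0.002,-0.01,0.06],
  [-0.002,-0.01,0.08],
  [-0.002,-0.01,0.095],
  [-0.002,-0.01,0.101],
  [-0.002,-0.01,0.101],
], twist=[0,0,0,0,0,0,0,0,0], grip=1)

```text
clock: 10.65
ee_pos: [0.4838, -0.0862, 0.0032]
ee_rot: [[-0.999, 0.034, -0.001], [0.034, 0.999, 0.0], [0.001, -0.0, -1.0]]
wrist_force: [0.1, 0.1, 0.4]
width: 1.001
finger_force: 0.0
```

Request:
play_rows([
  [0,0,0],
  [0,0,0],
  [0,0,0],
  [0,0,0],
  [0,0,0],
], twist=[0,0,0,0,0], grip=0, squeeze=10)

```text
clock: 11.15
ee_pos: [0.4842, -0.0861, 0.0039]
ee_rot: [[-0.999, 0.034, 0.0], [0.034, 0.999, 0.0], [-0.0, 0.0, -1.0]]
wrist_force: [-0.1, 0.4, 1.5]
width: 0.688
finger_force: 10.0
```

Request:
play_rows([
  [0,0,-0.04],
  [0,0,-0.12],
  [0,0,-0.22],
  [0,0,-0.32],
  [0,0,-0.42],
  [0,-0.1,-0.45],
  [0,-0.18,-0.45],
  [0,-0.18,-0.45],
], twist=[0,0,0,0,0,0,0,0])

```text
clock: 11.95
ee_pos: [0.481, -0.1629, 0.1849]
ee_rot: [[-0.999, 0.041, 0.002], [0.041, 0.999, -0.002], [-0.002, -0.002, -1.0]]
wrist_force: [0.6, 0.3, -0.4]
width: 0.688
finger_force: 10.0
```

```bash
python3 - <<'E'
from h import *
s=state();print(s['clock'],s['ee_pos'],s['width'],s['finger_force'])
p,d=capture('wrist');W=world('wrist',d);save('w5',p)
R=lambda Q:cv2.minAreaRect((Q[:,:2]*1000).astype(np.float32))
hs=cv2.cvtColor(p,cv2.COLOR_RGB2HSV)
I=(W[...,1]<-.19)&(W[...,0]<.62)&(W[...,0]>.41)&(W[...,1]>-.40)
f=W[I&(hs[...,1]<60)&(abs(W[...,2]-.012)<.003)];
ux=np.array([.975,-.2215]);uy=np.array([.2215,.975]);c=np.array([.488,-.272])
r=W[I&(hs[...,1]>70)&(abs(W[...,2]-.037)<.004)];a=(r[:,:2]-c)@ux;b=(r[:,:2]-c)@uy
print('rim',len(r),R(r),np.percentile(a,[0.5,5,95,99.5]),np.percentile(b,[.5,5,95,99.5]))
a=(f[:,:2]-c)@ux;b=(f[:,:2]-c)@uy;k=(abs(a)<.06)&(abs(b)<.08)
print('pad',k.sum(),R(f[k]),np.percentile(a[k],[.5,5,95,99.5]),np.percentile(b[k],[.5,5,95,99.5]))
fr=r[((r[:,:2]-c)@ux<-.03)];v=np.polyfit(fr[:,1],fr[:,0],1);print('front slope',v,np.degrees(np.arctan(v[0])))
l=W[I&(W[...,2]>.05)&(W[...,2]<.13)];a=(l[:,:2]-c)@ux;k=a>.03;print('lid',k.sum(),'top',np.percentile(l[k,2],99.5)); q=l[k]; t=q[q[:,2]>np.percentile(q[:,2],97)];print('edge',((t[:,:2]-c)@ux).mean(),((t[:,:2]-c)@ux).max(),t[:,2].mean())
E
```

```text
11.95 [ 0.48098961 -0.16288114  0.1848512 ] 0.6877000232727328 9.99914601445198
rim 1571 ((490.9028015136719, -273.05419921875), (130.2594757080078, 90.52464294433594), 77.35970306396484) [-0.04207151 -0.0416996   0.04678676  0.04778016] [-0.06488655 -0.0637633   0.062377    0.06448723]
pad 6540 ((487.2288513183594, -273.35919189453125), (121.65327453613281, 83.87631225585938), 77.59782409667969) [-0.03572154 -0.02966801  0.0370771   0.040715  ] [-0.06137641 -0.05611832  0.04872643  0.05795761]
front slope [0.22354775 0.50788753] 12.601160771946455
lid 1685 top 0.08170347175505228
edge 0.06554335633840733 0.06786957475607873 0.0797649442427512
```

View pics/w5.png

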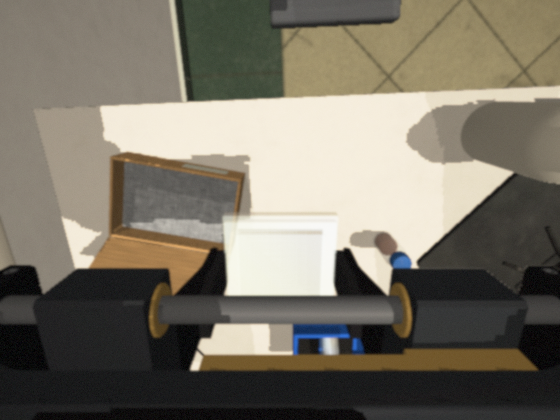

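The wrist view shows the box held flat at (280,260). The carton is at (180,200), with its lid leaning back towards the bottom of the picture.

Request:
play_rows([
  [-0.007,-0.08,0],
  [-0.014,-0.16,0],
  [-0.021,-0.24,0],
  [-0.028,-0.284,0],
  [-0.028,-0.284,0.08],
  [-0.028,-0.284,0.16],
  [-0.028,-0.284,0.22],
  [-0.028,-0.284,0.22],
  [-0.028,-0.284,0.22],
], twist=[0.01,0.02,0.03,0.03,0.03,0.03,0.03,0.03,0.03])

```text
clock: 12.9
ee_pos: [0.4891, -0.2713, 0.0956]
ee_rot: [[-0.976, 0.22, -0.001], [0.22, 0.976, 0.001], [0.001, 0.0, -1.0]]
wrist_force: [-0.2, 0.1, -0.1]
width: 0.687
finger_force: 10.0
```

```bash
python3 - <<'E'
from h import *
s=state();print(s['clock'],s['ee_pos'])
rows([[.489,-.272,.05],[.489,-.272,.022],[.489,-.272,.0165]],77.4)
for c in ('wrist','top'):
    p,d=capture(c);W=world(c,d)
    hs=cv2.cvtColor(p,cv2.COLOR_RGB2HSV)
    I=(W[...,1]<-.19)&(W[...,0]<.62)&(W[...,0]>.41)&(W[...,1]>-.40)
    th=np.radians(77.4);uy=np.array([np.cos(th),np.sin(th)]);ux=np.array([uy[1],-uy[0]]);o=np.array([.489,-.272])
    r=W[I&(hs[...,1]>70)&(abs(W[...,2]-.037)<.004)];a=(r[:,:2]-o)@ux;b=(r[:,:2]-o)@uy
    print(c,'rim',len(r),np.percentile(a,[0.5,5,95,99.5]),np.percentile(b,[.5,5,95,99.5]))
E
```

```text
12.9 [ 0.48909453 -0.2713254   0.09561595]
[-0.0, -0.002, 0.114]
[-0.0, -0.002, 0.184]
[-0.0, -0.002, 0.198]
yaw 77.31 twist -0.0003 clock 12.9 pos [ 0.48909453 -0.2713254   0.09561595]
wrist rim 1842 [-0.04169257 -0.04143653  0.02621754  0.03542374] [-0.06854836 -0.06771551  0.0603048   0.06105377]
top rim 28 [-0.04400816 -0.0435895   0.04292706  0.04382456] [-0.00518163 -0.00237136  0.06418583  0.06509765]
```

Request:
play_rows([
  [-0.001,-0.006,0.06],
  [-0.001,-0.006,0.12],
  [-0.001,-0.006,0.155],
  [-0.001,-0.006,0.175],
  [-0.001,-0.006,0.187],
  [-0.001,-0.006,0.193],
  [-0.001,-0.006,0.196],
  [-0.001,-0.006,0.196],
], twist=[0,0,0,0,0,0,0,0])

```text
clock: 13.8
ee_pos: [0.4891, -0.2746, 0.0177]
ee_rot: [[-0.975, 0.221, 0.001], [0.221, 0.975, -0.0], [-0.001, -0.0, -1.0]]
wrist_force: [-0.1, 0.2, -0.2]
width: 0.688
finger_force: 10.0
```

Request:
play_rows([
  [0,0,0.003],
  [0,0,0.005],
  [0,0,0.005],
], twist=[0,0,0])

```text
clock: 14.1
ee_pos: [0.4891, -0.2746, 0.0159]
ee_rot: [[-0.975, 0.22, 0.001], [0.22, 0.975, 0.0], [-0.001, 0.0, -1.0]]
wrist_force: [-0.7, 0.7, 5.4]
width: 0.686
finger_force: 10.0
```

Contact with the carton floor; release and retreat.

Request:
play_rows([
  [0,0,0],
  [0,0,0],
  [0,0,0],
  [0,0,0],
  [0,0,-0.02],
  [0,0,-0.08],
  [0,0,-0.18],
  [0,0,-0.3],
  [0,0,-0.42],
  [0,0,-0.45],
], twist=[0,0,0,0,0,0,0,0,0,0], grip=0.8)

```text
clock: 15.1
ee_pos: [0.491, -0.2766, 0.2011]
ee_rot: [[-0.975, 0.221, 0.009], [0.221, 0.975, -0.003], [-0.01, -0.001, -1.0]]
wrist_force: [-0.1, -0.7, 0.6]
width: 0.804
finger_force: 0.0
```

```bash
python3 - <<'E'
from h import *
s=state();print(s['clock'],s['ee_pos'],s['width'],s['wrist_force'])
p,d=capture('wrist');W=world('wrist',d);save('w6',p);hs=cv2.cvtColor(p,cv2.COLOR_RGB2HSV)
th=np.radians(77.4);uy=np.array([np.cos(th),np.sin(th)]);ux=np.array([uy[1],-uy[0]]);o=np.array([.489,-.2735])
A=(W[...,:2]-o)@ux;B=(W[...,:2]-o)@uy;Z=W[...,2]
m=(abs(A)<.045)&(abs(B)<.06)&(abs(Z-.026)<.005)&(hs[...,1]<80);a=A[m];b=B[m]
print('box',m.sum(),np.median(Z[m]),np.percentile(a,[1,99]),np.percentile(b,[1,99]))
r=(abs(Z-.037)<.004)&(hs[...,1]>70)&(abs(A)<.06)&(abs(B)<.08);print('rim',np.percentile(A[r],[.5,5,95,99.5]),np.percentile(B[r],[.5,5,95,99.5]))
l=(A>.03)&(A<.12)&(abs(B)<.07)&(Z>.042)&(Z<.13)
print('lid',l.sum(),np.polyfit(Z[l],A[l],1),Z[l].max(),A[l].max(),np.percentile(B[l],[1,99]))
c='top';p,d=capture(c);W=world(c,d)
A=(W[...,:2]-o)@ux;B=(W[...,:2]-o)@uy;Z=W[...,2]
l=(A>.03)&(A<.12)&(abs(B)<.07)&(Z>.042)&(Z<.13)
print('lid',l.sum(),np.polyfit(Z[l],A[l],1),Z[l].max(),A[l].max())
E
```

```text
15.1 [ 0.49103343 -0.27664442  0.20110848] 0.8036432136825807 [-0.0954033  -0.74381727  0.6288826 ]
box 2835 0.02481159802795574 [-0.02884858  0.02940924] [-0.03058579  0.02734759]
rim [-0.04275148 -0.04213128  0.04543657  0.04626738] [-0.06624505 -0.06508353  0.06218754  0.06321643]
lid 7665 [0.40572305 0.031009  ] 0.11448883523047007 0.08049236390874596 [-0.06361272  0.05884987]
lid 248 [0.45052411 0.0259454 ] 0.12131152429834335 0.08259904350550684
```

View pics/w6.png

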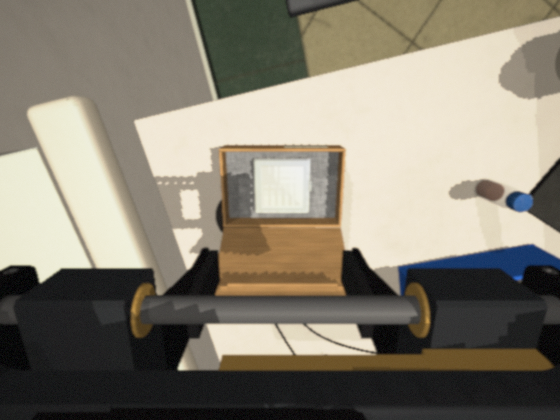

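The wrist view shows the box flat in the middle of the carton at (282,186), with the lid leaning back at (280,250). Next I'll go behind the lid with the fingers closed.

Request:
play_rows([
  [-0.1,0,0],
  [-0.2,0,0],
  [-0.3,0,0],
  [-0.3,0,0],
  [-0.3,0,0],
  [-0.3,0,0.1],
  [-0.3,0,0.2],
  [-0.3,0,0.27],
  [-0.3,0,0.29],
  [-0.3,0,0.29],
], twist=[0,0,0,0,0,0,0,0,0,0], grip=0)

```text
clock: 16.2
ee_pos: [0.604, -0.3006, 0.0781]
ee_rot: [[-0.975, 0.222, -0.003], [0.222, 0.975, 0.001], [0.003, 0.001, -1.0]]
wrist_force: [0.0, -0.2, 0.5]
width: 0.027
finger_force: 0.0
```

```bash
cat > arc.py <<'E'
from h import *
import sys
th=np.radians(77.4);uy=np.array([np.cos(th),np.sin(th)]);ux=np.array([uy[1],-uy[0]]);o=np.array([.489,-.2735])
s=state();p=s['ee_pos'];a0=(p[:2]-o)@ux;b0=(p[:2]-o)@uy;print('a,b,z',a0,b0,p[2],s['wrist_force'],s['width'])
for t in range(100,-1,-10):
    t=np.radians(t);r=.075
    a=.0435-r*np.cos(t)+.0095+.003*np.sin(t);z=.037+r*np.sin(t)+.003*np.cos(t)
    print(int(round(np.degrees(t))),round(-(a-a0)/.4,3),round((p[2]-z)/.4,3))
E
python3 arc.py
```

```text
a,b,z 0.11809771946204851 -0.0013848983422291904 0.0781060155279488 [ 0.02818656 -0.21298682  0.49414716] 0.02732569308207509
100 0.123 -0.081
90 0.155 -0.085
80 0.188 -0.083
70 0.22 -0.076
60 0.25 -0.063
50 0.278 -0.046
40 0.302 -0.024
30 0.321 0.003
20 0.336 0.032
10 0.346 0.063
0 0.35 0.095
```

Request:
play_rows([
  [0.03,0,0],
  [0.06,0,-0.02],
  [0.09,0,-0.05],
  [0.12,0,-0.08],
  [0.14,0,-0.085],
  [0.16,0,-0.085],
  [0.18,0,-0.084],
  [0.2,0,-0.08],
  [0.222,0,-0.075],
  [0.24,0,-0.068],
  [0.254,0,-0.06],
  [0.254,0,-0.06],
], twist=[0,0,0,0,0,0,0,0,0,0,0,0])

```text
clock: 17.4
ee_pos: [0.5053, -0.2781, 0.1025]
ee_rot: [[-0.975, 0.221, -0.002], [0.221, 0.975, 0.001], [0.002, 0.001, -1.0]]
wrist_force: [-0.1, -0.4, 0.4]
width: 0.005
finger_force: 0.0
```

```bash
python3 arc.py; python3 - <<'E'
from h import *
th=np.radians(77.4);uy=np.array([np.cos(th),np.sin(th)]);ux=np.array([uy[1],-uy[0]]);o=np.array([.489,-.2735])
for c in('wrist','top','scene'):
    p,d=capture(c);W=world(c,d);hs=cv2.cvtColor(p,cv2.COLOR_RGB2HSV)
    A=(W[...,:2]-o)@ux;B=(W[...,:2]-o)@uy;Z=W[...,2]
    l=(abs(A)<.1)&(abs(B)<.07)&(Z>.045)&(Z<.13)&(hs[...,0]<25)&(hs[...,1]>70)
    if l.sum()>20: print(c,l.sum(),'max z',Z[l].max(),'A at',A[l][Z[l].argmax()],np.polyfit(A[l],Z[l],1))
E
```

```text
a,b,z 0.01694082185556871 -0.0009281988508131433 0.10247928556319968 [-0.11378353 -0.4339074   0.40994114] 0.0045799611063699576
100 -0.13 -0.02
90 -0.098 -0.024
80 -0.065 -0.022
70 -0.033 -0.015
60 -0.003 -0.002
50 0.025 0.015
40 0.049 0.037
30 0.068 0.063
20 0.083 0.093
10 0.093 0.124
0 0.097 0.156
wrist 6775 max z 0.12933240548039326 A at 0.00706238061729359 [-1.05944833  0.10268044]
top 48 max z 0.10879578168440296 A at 0.004414537147265949 [-1.20274736  0.09703658]
scene 707 max z 0.11868782310356618 A at 0.012329025543920017 [-1.53621733  0.10919953]
```

Request:
play_rows([
  [0.013,0,0.008],
  [0.025,0,0.018],
  [0.038,0,0.03],
  [0.05,0,0.042],
  [0.06,0,0.055],
  [0.068,0,0.068],
  [0.076,0,0.082],
  [0.083,0,0.096],
  [0.088,0,0.11],
  [0.093,0,0.125],
  [0.096,0,0.138],
  [0.096,0,0.138],
], twist=[0,0,0,0,0,0,0,0,0,0,0,0])

```text
clock: 18.75
ee_pos: [0.4686, -0.2697, 0.0473]
ee_rot: [[-0.975, 0.221, -0.002], [0.221, 0.975, 0.001], [0.002, 0.0, -1.0]]
wrist_force: [0.5, 0.5, 0.3]
width: 0.007
finger_force: 0.0
```

Request:
play_rows([
  [0.003,0,0.008],
  [0.003,0,0.014],
  [0.003,0,0.018],
  [0.003,0,0.02],
  [0.003,0,0.02],
], twist=[0,0,0,0,0])

```text
clock: 19.25
ee_pos: [0.468, -0.2698, 0.0404]
ee_rot: [[-0.975, 0.221, -0.0], [0.221, 0.975, 0.0], [0.0, 0.0, -1.0]]
wrist_force: [-0.6, 1.4, 3.8]
width: 0.004
finger_force: 1.8
```

Request:
play_rows([
  [0,0,0.002],
  [0,0,0.004],
  [0,0,0.005],
  [0,0,0.005],
], twist=[0,0,0,0])

```text
clock: 19.65
ee_pos: [0.4681, -0.2699, 0.04]
ee_rot: [[-0.975, 0.221, 0.001], [0.221, 0.975, 0.002], [-0.0, 0.002, -1.0]]
wrist_force: [-3.8, 3.3, 19.0]
width: 0.004
finger_force: 9.4
```

Request:
play_rows([
  [0,0,-0.02],
  [0,0,-0.08],
  [0,0,-0.18],
  [0,0,-0.28],
  [0,0,-0.38],
  [0,0,-0.4],
  [0,0,-0.4],
], twist=[0,0,0,0,0,0,0])

```text
clock: 20.35
ee_pos: [0.469, -0.2701, 0.1994]
ee_rot: [[-0.975, 0.22, 0.003], [0.22, 0.975, -0.001], [-0.004, 0.0, -1.0]]
wrist_force: [0.3, -0.1, -1.1]
width: 0.006
finger_force: 0.0
```

```bash
python3 - <<'E'
from h import *
th=np.radians(77.4);uy=np.array([np.cos(th),np.sin(th)]);ux=np.array([uy[1],-uy[0]]);o=np.array([.489,-.2735])
for c in('wrist','scene'):
    p,d=capture(c);W=world(c,d);hs=cv2.cvtColor(p,cv2.COLOR_RGB2HSV)
    A=(W[...,:2]-o)@ux;B=(W[...,:2]-o)@uy;Z=W[...,2]
    l=(abs(A)<.04)&(abs(B)<.06)&(Z>.02)&(Z<.08)
    if l.sum()>20: print(c,l.sum(),np.median(Z[l]),np.polyfit(A[l],Z[l],1))
    if c=='wrist': save('w7',p)
    else: save('s7',cv2.resize(p[150:350,90:330],None,fx=2.4,fy=2.4))
E
```

```text
wrist 7933 0.037829654882957475 [-0.00353033  0.03782591]
scene 874 0.03976886356244741 [-0.00855209  0.03970724]
```

View pics/s7.png

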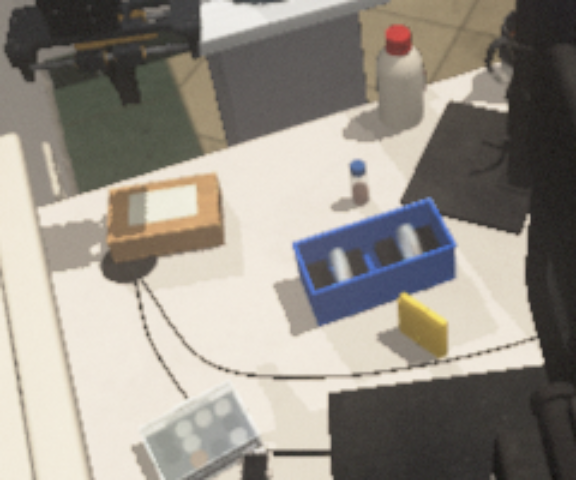

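The lid lies flat (slope under 0.01 rad) at (165,215), both dishes stand in the bin, and the bystanders look untouched.

```bash
python3 -c "
from rig import finish_job
print(finish_job())"
```

```text
the job is handed in; nothing more can be done
None
```

The membrane box was laid on the bare desk, then packed flat in the carton, and the lid is shut; both dishes still stand in the bin and the job is handed in at about 20 s, though the judge returned no verdict.

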